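# Press the insert plate flush into the router table top

## Robot

A 7-joint arm with a two-finger parallel gripper is mounted at the origin on the work surface; the furniture and walls round the work are solid. World frame = base frame: x ahead of the robot, y to its left, z up, the work surface at z = 0. Lengths are in mm, angles in rad, forces in N, time in s.
With the tool pointing down it reaches from about 425 to 800 mm from the base axis. Payload 8.3 kg.
Tool frame: the origin (TCP) lies between the finger pads; the fingertips stand 22 mm ahead of it and the grasp point (between the pads) lies 3 mm ahead of it; z points along the fingers, y is the line along which they close (so a half turn about z gives the same grasp; the last joint's range is limited). The gripper opens to 85 mm and grips with 20 to 120 N. Pads are 22 mm wide; open, the fingers measure 114 mm over their backs; the gripper's body (76 mm by 85 mm) begins 54 mm behind the grasp point. The pads swing forward as they close: fully open they stand 13 mm farther back than shut.
Start: joints at [-1.233, 0.383, 0.016, 1.37, -0.006, 1.388, -0.046], TCP at [243.796, 575.472, 253.279] pointing down, gripper open.
Joint ranges: [-2.95, 2.95], [-0.25, 2.06], [-1.52, 1.56], [0.18, 2.33], [-1.44, 4.58], [0.02, 2.06], [-3.01, 3.01]. Speed limits (rad/s): [2.39, 2.39, 3.01, 3.01, 3.14, 3.14, 3.14].

## Interface

Orientations are given as [roll, pitch, yaw] about the fixed x, y, z axes, in that order (R = Rz(yaw) Ry(pitch) Rx(roll)).
In Python, from plant import arm, optics, nets gives the robot as it stands.
- The arm moves only by the shell command python3 -m creep 'ROWS' [FORCE]. ROWS is JSON, one flat list of numbers, 7 for each row, row after row: the turn, a rotation vector about the tool's x, y, z each as a share of pi rad, from -1 to 1, then the shift along the tool's x, y, z each as a share of 0.025 m, from -1 to 1, then the finger opening in mm, from 0 to 85.4. A call has exactly 10 rows; each row shifts and turns the commanded pose from where the row before left it, along the tool's axes as they then stand; what a row does not reach is not made up. A row lasts 1/12 s, in which the tool goes at most 41.7 mm and 7.16 degrees, less where a joint would pass 70% of its speed; a pose out of reach is approached as far as the arm can. A call with a number of a shift or a turn outside -1 to 1 is refused whole. A call with a gripper value outside its range is refused whole. The fingers move at their own pace and stop on an object; FORCE is the grip in N (left out, the last holds). Time passes only in rows, so rows that do not move let the fingers close, or fill a call up. It gives the time, the measured TCP pose, the force, the opening and the grip force at its end, in the units of the state.
- arm.state(): the state, without advancing time (a new reading comes with each control period).
- optics.snapshot(name): name is "scene" or "top" or "wrist"; returns the picture (400x640x3 uint8, blue, green, red); there is no depth.
- optics.camera_params(name): a dict with "fx", "fy", "cx", "cy" (pixels), "dist" ([k1, k2, p1, p2, k3] as OpenCV has them; the pictures are not rectified), "rvec" (rotation vector, rad) and "tvec" (3), from world to camera coordinates, as OpenCV has them. Camera axes: x right, y down, z forward; pixel columns grow to the right and rows downward; lengths in mm; the calibration is good to about 2 mm. A picture is of the moment at which its call begins: read the wrist's pose just before it. camera_params takes no time and is no camera call; for the wrist camera it gives the pose at the moment of the call.
- arm.hand_in(): hands the job in; it is judged then, once.
Trained networks look in the newest picture that a camera, given by its name, has taken for a name from the list of things; names that differ only in an ending like _2 or _b are one class to them, and where a whole thing is asked for, a point or a joint stands for the part that bears it (a point fixed in the world has none). Each returns a list of dicts, best first, with "score" (0 to 1); they miss things now and then, are a little off and sometimes report something else, mostly with a low value. They report only what shows in the picture. A call takes as long as a camera call.
- nets.boxes_of(thing, camera): "location" ([x, y, z] in mm, in world coordinates, good to about 4 mm: the middle of the surface that is visible of it).
The state is a dict: "clock": time; "qpos": joint angles; "joint_velocities": joint speeds; "effort": joint torques, N m; "position": TCP position; "ee_rot": TCP orientation; "force": force on the tool from outside, world axes, zero at the start; "torque": the same for the moment, N m; "width": finger opening in mm; "finger_force": force on a finger pad.
Only numpy, scipy, OpenCV 4.12 (cv2) and the standard library are available. Lean on these libraries where they do the work, as an engineer would, in place of code of your own. Each camera call takes 0.05 s, during which the arm holds its last target. There are 200 camera calls.

## Task

The router table top is lying on the bench without its insert plate, and its fence is locked across the plate's rebate. Turn the wing knob anticlockwise to free the fence (never force it while it is locked), slide the fence back, away from you, until it stands clear of the whole rebate, and turn the knob back clockwise until it is tight to lock it there. Work the loose aluminium plate off the table top into the rebate and press it down past the spring catches until it lies level and flush with the top, without knocking over or shifting the things standing round the table.

Things in the scene. Friction and masses are not known exactly. Their poses are not given: they have to be found in the camera images.
- router_table: Grey-topped router table top, 360 x 360 x 24 mm, lying fixed on two wooden bearers. Origin: under its middle at bench height; x axis away from the robot (turned by up to 0.2 rad), y left, z up. Its upper face is 62 mm above the origin. An aluminium rail 24 mm wide runs along its right (-y) edge, centre line at y = -192 mm, top level with the upper face.
- rebate (a point): Centre of the plate's rectangular rebate at the level of the table's upper face, 10 mm beyond the table's middle; axes as the table's. The rebate is 103 mm (x) by 143 mm (y), square-cornered: 1.5 mm to spare all round the plate. It is 9 mm deep, as the plate is thick; its floor is a ledge (12 mm wide near and far, 21 mm left and right) round an opening through the top.
- rebate_near_wall (a point): Middle of the upper edge of the rebate's near (-x) wall. In this wall, 40 mm left and right, two brass ball catches stick out 5 mm and spring back into it with 3 to 5.5 N each. A plate slid in far edge first lies with its near edge on the balls, about 6 mm proud; 10 to 15 N down on that edge snaps it home, and the balls then hold it against the far wall.
- fence (a joint): Travel of the fence along the table's +x in m, 0 to 0.13; starts at 0 to 0.045, over the rebate. A straight bar along y, 335 mm long, 28 mm thick, 40 mm high, its underside 1 mm above the table; a grey head 120 x 58 mm at its right end rides on the rail, top 36 mm above the table. Locked it holds 40 N or more; free it slides with 2 to 4 N and stays where left.
- fence_face (a point): Middle of the fence's near face (wood), 21 mm above the table's upper face; moves with the fence; axes as the table's. Its x in the table's frame equals the fence joint. The rebate's far wall is 51.5 mm beyond the rebate's centre.
- clamp_knob (a joint): Angle of the fence's clamp knob in rad, positive anticlockwise seen from above. It starts between 0 and 0.25, locked; the clamp has let go by 0.9; the stop is at 1.6. It turns with 0.12 N m, rising to 0.25 N m as it tightens towards 0, and stays where left; at 0.35 and below the fence is firmly locked. The stop on tightening is at -0.02.
- knob_grip (a point): Grip point on the axis of the black wing knob on the fence's head: 15 mm beyond the fence's near face, 192 mm right of the table's middle, 65 mm above the table's face. Its bar is 56 x 13 mm, from 52 to 74 mm above the table's face; under it a round hub 28 mm across. This point's x axis lies along the bar: along the table's x at joint 0, turning with the knob.
- insert_plate: The loose insert plate: flat aluminium, 100 mm (x) by 140 mm (y) by 9 mm thick, corners rounded to 14 mm, a 40 mm through hole in the middle, 0.22 to 0.45 kg. Origin: centre of its underside. Starts flat on the table between robot and fence, x axis within 0.3 rad of the table's, up to 35 mm left or right of the rebate. Push it by its edges or drag it by its hole.
- spray_can: Aerosol can, 65 mm across, 237 mm tall, standing on the bench beside the table. Origin: centre of its base. Leave it where it is.
- glue_bottle: Yellow glue bottle, 41 x 62 mm, 190 mm tall, standing on the bench beside the table. Origin: centre of its base. Leave it where it is.
- screw_jar: White jar with a red lid, 68 mm across, 92 mm tall, standing on the bench beside the table. Origin: centre of its base. Leave it where it is.
- tape_measure: Yellow tape measure, 36 x 82 mm, 67 mm tall, standing on the bench to the left of the table. Origin: centre of its base. Leave it where it is.

How it is judged (in metres and radians):
On the way, in this order (a step that is already met when the one before it is completed fails the run):
1. the clamp knob is turned anticlockwise until the fence is free (value of joint clamp_knob above 0.9 rad), for 0.1 s.
2. the fence is slid back clear of the whole rebate (x of fence_face in the frame of rebate above 0.0555 m), for 0.2 s.
3. the fence is locked there by turning the knob back clockwise (x of fence_face in the frame of rebate above 0.0555 m and value of joint clamp_knob below 0.35 rad), for 0.2 s.
At the end, for the whole second after the job is handed in: The plate is at rest in the rebate, flush with the table within about 1.2 mm and level within 1 degree, within 5 mm of the rebate's centre and square within 0.04 rad; the fence is at rest with its near face at least 4 mm beyond the rebate's far wall, its knob locked (0.35 rad or less) (all of step 3 and z of insert_plate in the frame of rebate between -0.0105 and -0.0078 m and angle between insert_plate's own z axis and vertical below 0.018 rad and horizontal distance between insert_plate and rebate below 0.005 m and angle between the x axis of insert_plate and the x axis of rebate, either way round below 0.04 rad and linear speed of insert_plate below 0.01 m/s and velocity of joint fence below 0.01 m/s); the robot touches nothing.
It fails at once if the fence is forced: shifted more than 8 mm, not yet clear of the rebate, with its knob locked (not (x of fence_face in the frame of rebate above 0.0555 m) and distance of fence_face from where it was at the start of the episode above 0.008 m and value of joint clamp_knob below 0.45 rad).
It fails at once if the plate falls off the table (height (world z) of insert_plate below 0.04 m).
It fails at once if the spray can, glue bottle, jar or tape measure is shifted by more than 30 mm or tipped over (distance of any of spray_can, glue_bottle, screw_jar, tape_measure from where it was at the start of the episode above 0.03 m or angle between any of spray_can, glue_bottle, screw_jar, tape_measure's own z axis and vertical above 0.5 rad).
It also fails if it takes over 72 s, if anything falls off the work surface, if the arm or the gripper's body presses on something with over 40 N, if the wrist force passes 120 N, or if a joint passes its speed limit or range.

## Working session

There is one attempt and no reset: what is moved stays moved. The work goes in short steps, Python scripts to look and compute and a shell command to move; the robot and the scene stay as the last step left them, time stands still between calls to the robot, and variables do not carry over. Pictures are saved under pics/ and viewed, at most 10 in all, crops included, and the job is handed in when it is done.

```bash
ls; mkdir -p pics
python3 - <<'E'
from plant import arm, optics, nets
import cv2,numpy as np
s=arm.state();print(s['clock'],s['position'],s['ee_rot'],s['force'],s['width'])
a=optics.snapshot('scene');b=optics.snapshot('top')
cv2.imwrite('pics/a.png',a);cv2.imwrite('pics/b.png',b)
for c in ['scene','top']:
    p=optics.camera_params(c);print(c,{k:np.round(v,3).tolist() for k,v in p.items()})
for t in ['router_table','fence','clamp_knob','insert_plate','spray_can','glue_bottle','screw_jar','tape_measure']:
    for c in ['scene','top']:
        r=nets.boxes_of(t,c);print(t,c,[(round(x['score'],2),np.round(x['location']).tolist()) for x in r[:2]])
print(arm.state()['clock'])
E
```

```text
pics
0.0 [243.6445365  575.03106644 252.26122028] [-3.13959410e+00  5.60178257e-05  2.74087338e+00] [-0.18519605  0.77523745  0.06199325] 85.56158576693004
scene {'fx': 417.998, 'fy': 417.998, 'cx': 321.841, 'cy': 200.778, 'dist': [0.018, 0.0, 0.0, 0.0, 0.0], 'rvec': [2.002, -0.887, 0.488], 'tvec': [-349.113, 294.535, 945.459]}
top {'fx': 461.934, 'fy': 461.934, 'cx': 320.86, 'cy': 190.146, 'dist': [-0.089, 0.0, 0.0, 0.0, 0.0], 'rvec': [2.14, -2.142, 0.12], 'tvec': [13.924, 515.693, 1281.144]}
router_table scene [(0.94, [558.0, -102.0, 60.0])]
router_table top [(0.96, [605.0, -60.0, 59.0])]
fence scene [(0.56, [614.0, -127.0, 98.0]), (0.28, [338.0, 169.0, 43.0])]
fence top [(0.62, [619.0, -138.0, 105.0]), (0.37, [604.0, -58.0, 57.0])]
clamp_knob scene [(0.48, [640.0, -234.0, 127.0])]
clamp_knob top [(0.72, [643.0, -222.0, 133.0])]
insert_plate scene [(0.91, [510.0, -72.0, 68.0])]
insert_plate top [(0.59, [512.0, -67.0, 75.0])]
spray_can scene [(0.71, [446.0, 176.0, 135.0])]
spray_can top [(0.91, [448.0, 182.0, 222.0])]
glue_bottle scene [(0.62, [509.0, -74.0, 71.0])]
glue_bottle top [(0.8, [486.0, -320.0, 122.0])]
screw_jar scene [(0.64, [641.0, -235.0, 129.0])]
screw_jar top [(0.82, [581.0, -336.0, 94.0]), (0.28, [353.0, 184.0, 62.0])]
tape_measure scene [(0.71, [338.0, 173.0, 41.0])]
tape_measure top [(0.83, [351.0, 181.0, 62.0])]
0.9
```

View pics/a.png

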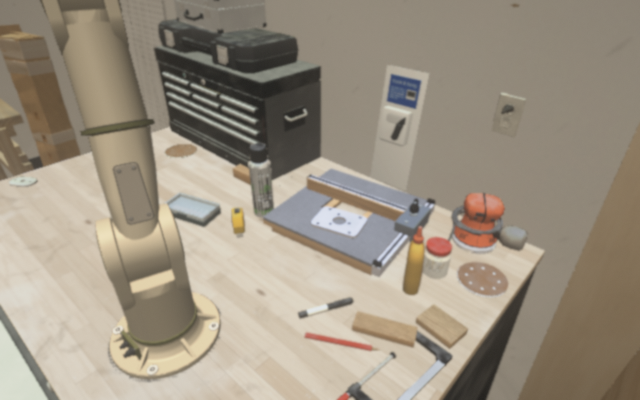

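View pics/b.png

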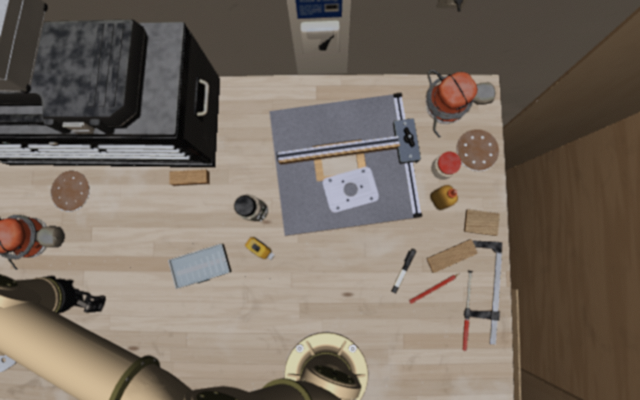

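The scene picture shows the table with the plate at about (340,221), the knob at (414,205), the can at (262,180), the tape at (238,220), the glue at (414,265) and the jar at (437,257). In the top picture, the fence runs from (278,157) to (398,143), the knob is at (408,136) and the plate at (350,190). Next I'll look closer to measure the corners.

Run:
```python
import cv2
b=cv2.imread('pics/b.png')[85:240,262:428]
cv2.imwrite('pics/b2.png',cv2.resize(b,None,fx=3.8,fy=3.8,interpolation=cv2.INTER_CUBIC))
```

```text
(no output)
```

View pics/b2.png

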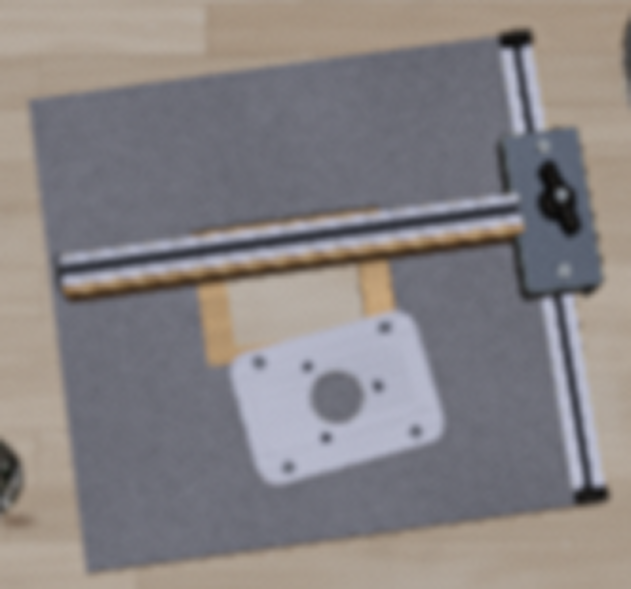

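The crop shows the table corners at (32,101), (90,572) and (500,40), the plate hole at (337,397), the plate screws at (259,362), (385,327), (288,467) and (415,431), and the knob bar from (547,165) to (572,230).

```bash
cat > h.py <<'E'
import cv2,numpy as np
from plant import arm,optics,nets
def cast(uv,z,p):
    K=np.array([[p['fx'],0,p['cx']],[0,p['fy'],p['cy']],[0,0,1]]);R=cv2.Rodrigues(np.float64(p['rvec']))[0];t=np.float64(p['tvec'])
    n=cv2.undistortPoints(np.float64(uv).reshape(-1,1,2),K,np.float64(p['dist'])).reshape(-1,2)
    c=-R.T@t;d=np.c_[n,np.ones(len(n))]@R
    return (c+d*((z-c[2])/d[:,2])[:,None])[:,:2]
def proj(P,p):
    K=np.array([[p['fx'],0,p['cx']],[0,p['fy'],p['cy']],[0,0,1]])
    return cv2.projectPoints(np.float64(P).reshape(-1,1,3),np.float64(p['rvec']),np.float64(p['tvec']),K,np.float64(p['dist']))[0].reshape(-1,2)
E
python3 - <<'E'
from h import *
p=optics.camera_params('top')
C=lambda l:np.array(l)/3.8+[262,85]-0.37
tab=cast(C([(32,101),(90,572),(575,504),(500,40)]),62,p)
M=np.array([(180,180),(-180,180),(-180,-180),(180,-180)])
# rigid fit
def rigid(A,B):
    a=A-A.mean(0);b=B-B.mean(0);th=np.arctan2((a[:,0]*b[:,1]-a[:,1]*b[:,0]).sum(),(a*b).sum())
    R=np.array([[np.cos(th),-np.sin(th)],[np.sin(th),np.cos(th)]]);t=B.mean(0)-R@A.mean(0);return th,t,A@R.T+t-B
th,t,r=rigid(M,tab);print('table',th,t,'res',np.round(r,1).tolist())
rail=cast(C([(518,38),(591,495)]),62,p);print('rail',rail,np.arctan2(*(rail[0]-rail[1])[::-1]))
R=np.array([[np.cos(th),-np.sin(th)],[np.sin(th),np.cos(th)]])
T=lambda w:(w-t)@R
print('hole',T(cast(C([(337,397)]),71,p)),cast(C([(337,397)]),71,p))
s=cast(C([(259,362),(385,327),(288,467),(415,431)]),71,p);print(s.mean(0),T(s.mean(0)[None]))
v=s[0]+s[2]-s[1]-s[3];print('plate yaw',np.arctan2(-v[0],v[1]), np.arctan2(*(s[0]+s[1]-s[2]-s[3])[::-1]))
k=cast(C([(547,165),(572,230),(558,197)]),136,p);v=k[0]-k[1];print('knob',k,T(k),np.arctan2(v[1],v[0])-th,np.hypot(*v))
f=cast(C([(67,295),(520,235)]),62+21,p);print('fence low',T(f))
f=cast(C([(60,256),(515,197)]),62+41,p);print('fence top far',T(f))
f=cast(C([(64,284),(520,228)]),62+41,p);print('fence top near',T(f))
print('head',T(cast(C([(500,142),(578,128),(602,289),(524,297)]),98,p)))
print('rebate',T(cast(C([(197,287),(393,260),(197,230),(378,208)]),62,p)))
E
```

```text
table 0.13348942347087636 [587.8181776  -41.76288966] res [[0.9, 1.5], [-1.3, 1.7], [-2.4, -2.1], [2.8, -1.0]]
rail [[ 788.91892267 -208.86877493]
 [ 442.26027455 -253.82339426]] 0.12896009892680418
hole [[-77.23841593 -17.01081336]] [[513.53093823 -68.90228413]]
[513.88757999 -68.73958674] [[-76.86329309 -16.89703004]]
plate yaw 0.27331184788745705 0.2650725452971515
knob [[ 669.28300657 -215.68863828]
 [ 622.31596227 -231.94858741]
 [ 646.08924588 -222.7869484 ]] [[  57.59172158 -183.22084487]
 [   8.87842843 -193.08513739]
 [  33.65956626 -187.1690702 ]] 0.19979530131662845 49.70200394132166
fence low [[  22.34092134  168.20625403]
 [  21.42376455 -165.79105825]]
fence top far [[  47.25288326  168.05824222]
 [  45.44239872 -163.07770133]]
fence top near [[  26.40952476  167.63819851]
 [  22.3030258  -163.03731021]]
head [[  88.77376909 -159.64926199]
 [  91.56349316 -217.82244513]
 [ -28.96867486 -215.4568104 ]
 [ -27.17520786 -158.80644899]]
rebate [[ 19.48910581  73.55779293]
 [ 19.86254269 -73.18547487]
 [ 62.39735325  67.92944366]
 [ 60.54360063 -67.92505327]]
```

```bash
python3 -m creep '[0,0,0.0384,0,0,-0.2,85, 0,0,0.0384,0,0,-0.2,85, 0,0,0.0384,0,0,-0.2,85, 0,0,0.0384,0,0,-0.2,85, 0,0,0.0384,0,0,-0.2,85, 0,0,0.0384,0,0,-0.2,85, 0,0,0.0384,0,0,-0.2,85, 0,0,0.0384,0,0,-0.2,85, 0,0,0.0384,0,0,-0.2,85, 0,0,0.0384,0,0,-0.2,85]'
python3 -m creep '[0,0,0.0384,0,0,-0.2,85, 0,0,0.0384,0,0,-0.2,85, 0,0,0.0384,0,0,-0.2,85, 0,0,0.0384,0,0,-0.2,85, 0,0,0.0384,0,0,-0.2,85, 0,0,0.0384,0,0,-0.2,85, 0,0,0.0384,0,0,-0.2,85, 0,0,0.0384,0,0,-0.2,85, 0,0,0.0384,0,0,-0.2,85, 0,0,0.0384,0,0,-0.2,85]'
python3 - <<'E'
from h import *
s=arm.state();print(s)
p=optics.camera_params('wrist');R=cv2.Rodrigues(np.float64(p['rvec']))[0];c=-R.T@p['tvec']
from scipy.spatial.transform import Rotation as Ro
T=Ro.from_euler('xyz',s['ee_rot']).as_matrix();print(T.T@(c-s['position']),'\n',T.T@R.T,p)
E
```

```text
clock: 1.73
position: [243.8, 575.5, 303.6]
ee_rot: [-3.142, -0.0, 1.529]
force: [-0.0, 0.3, 0.1]
width: 85.1
finger_force: 0.0
clock: 2.57
position: [243.7, 575.5, 353.5]
ee_rot: [-3.142, 0.0, 0.322]
force: [0.2, 0.4, -0.2]
width: 84.8
finger_force: 0.0
{'clock': 2.5667, 'qpos': array([-1.49173546,  0.37787417,  0.40004726,  1.19028478, -0.14438926,
        1.60050556, -2.3701337 ]), 'joint_velocities': array([-0.14151926,  0.02092517,  0.23552528, -0.12681383, -0.08941333,
        0.13466926, -1.38074893]), 'effort': array([  0.84362671, -60.0962019 ,   4.78565052, -37.04255819,
         0.19995404,  -0.27228696,   2.91223973]), 'position': array([243.7242569 , 575.49075508, 353.5484445 ]), 'ee_rot': array([-3.14151234e+00,  1.11444762e-04,  3.22241746e-01]), 'force': array([ 0.23335782,  0.36056965, -0.19372673]), 'torque': array([ 0.04456215,  0.05188122, -0.02008467]), 'finger_force': 0.0, 'width': 84.75910392742962}
[ 8.17746770e+01 -4.09069135e-02 -1.20729835e+02] 
 [[-2.98200021e-04 -9.49068416e-01 -3.15069918e-01]
 [ 9.99998568e-01  2.41869295e-04 -1.67502536e-03]
 [ 1.66591941e-03 -3.15069966e-01  9.49066985e-01]] {'fx': 281.5798725585445, 'fy': 281.5798725585445, 'cx': 318.39683508422354, 'cy': 197.64340191437643, 'dist': array([-0.00027321,  0.        ,  0.        ,  0.        ,  0.        ]), 'rvec': array([-2.32855579,  1.67748756,  0.27335084]), 'tvec': array([469.68948788, 320.62897106, 605.35748461])}
```

```bash
python3 -m creep '[0,0,0,0.09,0.6,0,85, 0,0,0,0.09,1,0,85, 0,0,0,0.09,1,0,85, 0,0,0,0.09,1,0,85, 0,0,0,0.09,1,0,85, 0,0,0,0.09,1,0,85, 0,0,0,0.09,1,0,85, 0,0,0,0.09,1,0,85, 0,0,0,0.09,1,0,85, 0,0,0,0.09,1,0,85]'
python3 -m creep '[0,0,0,0.09,1,0,85, 0,0,0,0.09,1,0,85, 0,0,0,0.09,1,0,85, 0,0,0,0.09,1,0,85, 0,0,0,0.09,1,0,85, 0,0,0,0.09,1,0,85, 0,0,0,0.09,1,0,85, 0,0,0,0.09,1,0,85, 0,0,0,0.09,1,0,85, 0,0,0,0.09,1,0,85]'
python3 -m creep '[0,0,0,0.09,1,0,85, 0,0,0,0.09,1,0,85, 0,0,0,0.09,1,0,85, 0,0,0,0.09,1,0,85, 0,0,0,0.09,1,0,85, 0,0,0,0.09,1,0,85, 0,0,0,0.09,1,0,85, 0,0,0,0.09,1,0,85, 0,0,0,0.09,0.6,0,85, 0,0,0,0,0,0,85]'
python3 - <<'E'
from h import *
import json
p=optics.camera_params('wrist');im=optics.snapshot('wrist');cv2.imwrite('pics/w1.png',im)
json.dump({k:np.array(v).tolist() for k,v in p.items()},open('w1.json','w'))
s=arm.state();print(s['position'],s['ee_rot'],s['qpos'])
for t in ['fence','clamp_knob','insert_plate','router_table']:
    r=nets.boxes_of(t,'wrist');print(t,[(round(x['score'],2),np.round(x['location']).tolist()) for x in r[:2]])
E
```

```text
clock: 3.4
position: [342.8, 354.3, 353.5]
ee_rot: [-3.141, -0.0, 0.328]
force: [0.1, 0.0, -0.2]
width: 84.9
finger_force: 0.0
clock: 4.23
position: [444.6, 124.8, 353.5]
ee_rot: [-3.141, -0.001, 0.328]
force: [1.0, 1.2, 0.4]
width: 85.0
finger_force: 0.0
clock: 5.07
position: [533.0, -74.6, 353.3]
ee_rot: [3.14, 0.0, 0.323]
force: [0.2, -0.8, 0.9]
width: 84.8
finger_force: 0.0
[532.76046592 -72.888825   353.23007999] [3.14046800e+00 6.60229420e-04 3.24255963e-01] [-0.73214782  0.23149971  0.9952234   1.45925884 -0.19240081  1.55496093
 -0.99280424]
fence [(0.87, [626.0, -146.0, 104.0])]
clamp_knob [(0.56, [645.0, -221.0, 130.0])]
insert_plate [(0.8, [517.0, -68.0, 70.0])]
router_table [(0.97, [626.0, -67.0, 61.0]), (0.61, [517.0, -67.0, 71.0])]
```

View pics/w1.png

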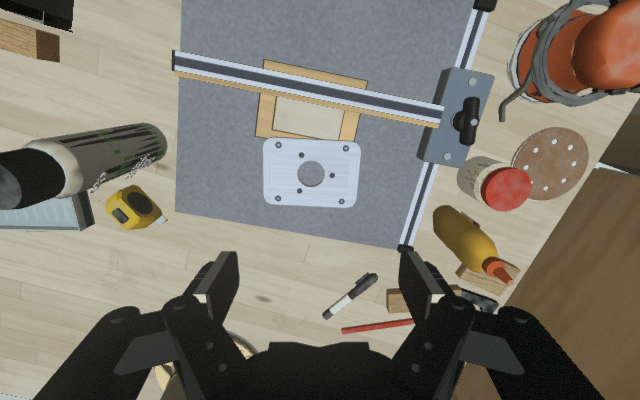

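The wrist picture shows the knob bar at about (467,98) to (469,144), the plate with its hole at (311,174), and the rebate corners at (265,60) and (367,80).

Run:
```python
import cv2
b=cv2.imread('pics/w1.png')[45:245,245:500]
cv2.imwrite('pics/w1b.png',cv2.resize(b,None,fx=3,fy=3,interpolation=cv2.INTER_CUBIC))
```

```text
(no output)
```

View pics/w1b.png

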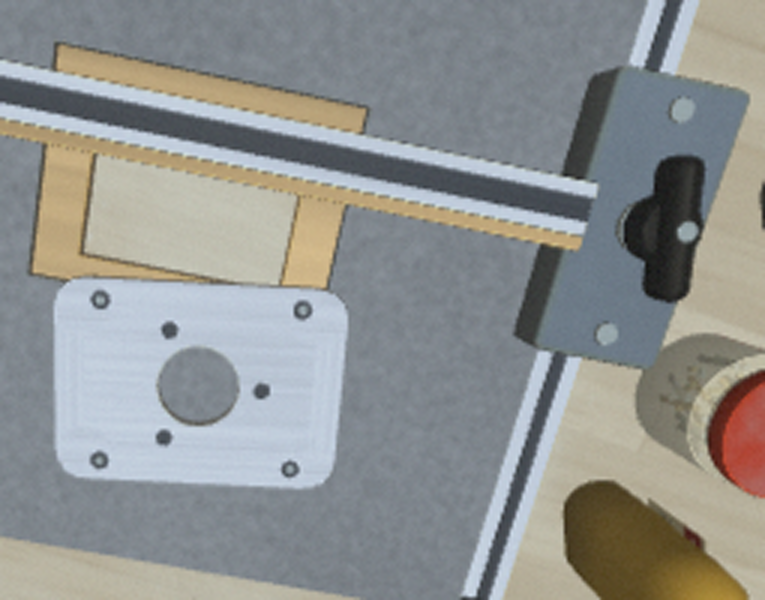

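The crop gives the rebate corners at (57,43), (368,107) and (30,273), the knob screw at (687,231) and the plate screws at (100,299), (303,310), (99,460) and (290,468).

Run:
```python
from h import *
import json
p=json.load(open('w1.json'))
C=lambda l:np.array(l)/3+[245,45]-0.33
def rigid(A,B):
    A=np.array(A,float);a=A-A.mean(0);b=B-B.mean(0);th=np.arctan2((a[:,0]*b[:,1]-a[:,1]*b[:,0]).sum(),(a*b).sum())
    R=np.array([[np.cos(th),-np.sin(th)],[np.sin(th),np.cos(th)]]);t=B.mean(0)-R@A.mean(0);return th,t,A@R.T+t-B
w=cast(C([(57,43),(368,107),(30,273)]),62,p)
th,t,r=rigid([(61.5,71.5),(61.5,-71.5),(-41.5,71.5)],w);print('table',th,t,r.tolist(),'rebate',t+10*np.array([np.cos(th),np.sin(th)]))
R=np.array([[np.cos(th),-np.sin(th)],[np.sin(th),np.cos(th)]]);T=lambda w:(w-t)@R
s=cast(C([(100,299),(303,310),(99,460),(290,468)]),71,p);print('plate',s.mean(0),T(s.mean(0)));v=s[0]+s[2]-s[1]-s[3];print(np.arctan2(-v[0],v[1]), np.arctan2(*(s[0]+s[1]-s[2]-s[3])[::-1]))
print('rail near-left end',T(cast(C([(463,597),(640,68)]),62,p)))
k=cast(C([(687,231),(683,158),(669,300)]),136,p);v=k[1]-k[2];print('knob',k,T(k),np.arctan2(v[1],v[0]),np.hypot(*v))
print('fence bottom near face z63',T(cast(C([(0,135),(580,249)]),63,p)),'far top z103',T(cast(C([(0,60),(598,184)]),103,p)))
# height check: triangulate screw with top view
pt=optics.camera_params('top');
for z in (126,131,136,141): print(z,cast([(262+558/3.8-.37,85+197/3.8-.37)],z,pt)-cast(C([(687,231)]),z,p))
for z in (61,66,71,76): print(z,cast([(262+337/3.8-.37,85+397/3.8-.37)],z,pt)-cast(C([(198,385)]),z,p))
```

```text
table 0.13518945341468358 [590.42440718 -40.1847721 ] [[0.44842606198187696, 0.6891837165788175], [0.5174938334630497, -1.0735340901347428], [-0.9659198954450403, 0.3843503735559253]] rebate [600.33316533 -38.83699171]
plate [515.2203221  -68.44068798] [-78.326186   -17.86224462]
0.2736462081533809 0.2709525323820202
rail near-left end [[-168.92626917 -180.33675426]
 [  99.37324863 -185.56554287]]
knob [[ 649.31960986 -225.58508064]
 [ 672.61990018 -211.3213793 ]
 [ 623.39589919 -231.5758898 ]] [[  33.36994207 -191.64646167]
 [  58.38006991 -180.65327241]
 [   6.87533463 -194.08866271]] 0.3903604351434723 53.22825817948931
fence bottom near face z63 [[  18.37045948   91.36143796]
 [  19.22508324 -183.84002168]] far top z103 [[  46.39773468   84.36920711]
 [  45.89359715 -165.98506065]]
126 [[-1.8233432   6.32579261]]
131 [[-2.52685359  4.56196242]]
136 [[-3.23036398  2.79813224]]
141 [[-3.93387437  1.03430205]]
61 [[ 1.24124884 -0.679986  ]]
66 [[-0.62050116 -0.71846182]]
71 [[-2.48225117 -0.75693765]]
76 [[-4.34400117 -0.79541347]]
```

```bash
python3 -m creep '[0,0,-0.0013,0.27,0.8,0.44,50, 0,0,-0.0013,0.27,0.8,0.44,50, 0,0,-0.0013,0.27,0.8,0.44,50, 0,0,-0.0013,0.27,0.8,0.44,50, 0,0,-0.0013,0.27,0.8,0.44,50, 0,0,-0.0013,0.27,0.8,0.44,50, 0,0,-0.0013,0.27,0.8,0.44,50, 0,0,-0.0013,0.27,0.8,0.44,50, 0,0,-0.0013,0.27,0.8,0.44,50, 0,0,0,0,0.05,0.2,50]'
python3 - <<'E'
from h import *
s=arm.state();print(s['position'],s['ee_rot'],s['qpos'])
y=s['ee_rot'][2];c,S=np.cos(y),np.sin(y);d=np.array([649.5,-225.7])-s['position'][:2];print('dx,dy',c*d[0]+S*d[1],S*d[0]-c*d[1])
p=optics.camera_params('wrist');im=optics.snapshot('wrist');cv2.imwrite('pics/w2.png',im)
for z in (126,136): print(proj([[649.5,-225.7,z]],p))
E
```

```text
clock: 6.15
position: [651.6, -222.2, 246.7]
ee_rot: [-3.141, 0.003, 0.364]
force: [-0.1, -1.0, 0.7]
width: 50.0
finger_force: 0.0
[ 651.62823506 -222.22398381  246.73714606] [-3.14104596e+00  2.55826569e-03  3.64259014e-01] [-0.2198121   0.65826658  0.88333613  1.19957465 -0.49219693  1.49785718
 -0.61944527]
dx,dy -3.226952483911069 2.4897491287735782
[[321.68952129 202.40765281]]
[[321.79080575 206.21933474]]
```

View pics/w2.png

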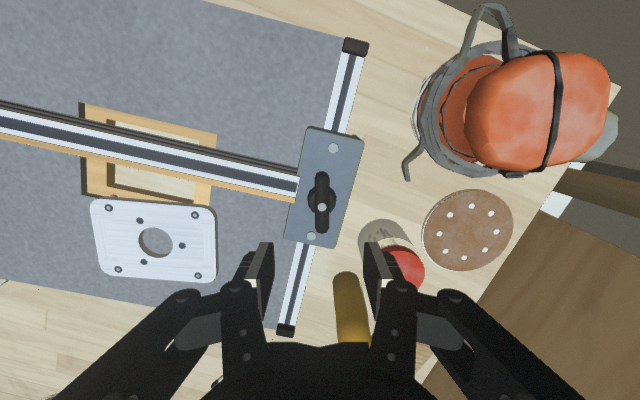

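The picture shows the knob screw at (322,207), where the model puts it, and the bar runs straight up the image, so the gripper is aligned with it. Next I go down and grip.

```bash
python3 -m creep '[0,0,0,-0.013,0.01,0.5,50, 0,0,0,-0.013,0.01,0.5,50, 0,0,0,-0.013,0.01,0.5,50, 0,0,0,-0.013,0.01,0.5,50, 0,0,0,-0.013,0.01,0.5,50, 0,0,0,-0.013,0.01,0.5,50, 0,0,0,-0.013,0.01,0.5,50, 0,0,0,-0.013,0.01,0.5,50, 0,0,0,-0.02,0.01,0.25,50, 0,0,0,0,0,0.04,50]'
python3 -m creep '[0,0,0,0,0,0,0, 0,0,0,0,0,0,0, 0,0,0,0,0,0,0, 0,0,0,0,0,0,0, 0,0,0,0,0,0,0, 0,0,0,0,0,0,0, 0,0,0,0,0,0,0, 0,0,0,0,0,0,0, 0,0,0,0,0,0,0, 0,0,0,0,0,0,0]' 60
```

```text
clock: 7.03
position: [648.3, -223.9, 139.9]
ee_rot: [-3.14, 0.002, 0.365]
force: [-0.4, -0.9, -0.4]
width: 50.1
finger_force: 0.0
clock: 7.87
position: [649.7, -225.7, 143.3]
ee_rot: [3.138, -0.001, 0.364]
force: [2.2, -4.2, -1.1]
width: 21.1
finger_force: 57.9
```

Run:
```python
from h import *
im=optics.snapshot('wrist');s=arm.state();print(s['width'],s['finger_force'],s['position'],s['ee_rot'],s['force'],s['torque'])
cv2.imwrite('pics/w3.png',cv2.resize(im[130:330,210:430],None,fx=2.5,fy=2.5,interpolation=cv2.INTER_CUBIC))
```

```text
20.846909244211965 57.942265790188685 [ 649.70801563 -225.69828782  143.28640441] [ 3.13841887e+00 -1.53055762e-03  3.64007785e-01] [ 2.83890808 -5.4025826  -0.88638647] [-0.98243876 -0.63879437 -0.03673562]
```

View pics/w3.png

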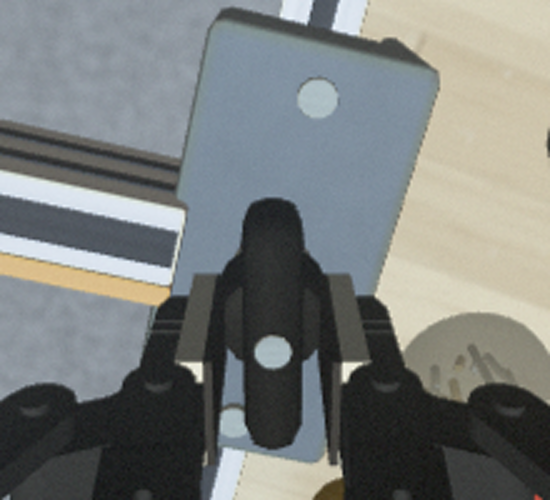

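The picture shows the pads standing wide of the bar (bar edges at x≈245 and 300) and pinching the hub under it. I'll open, rise 6 mm and grip again.

```bash
python3 -m creep '[0,0,0,0,0,0,40, 0,0,0,0,0,0,40, 0,0,0,0,0,-0.12,40, 0,0,0,0,0,-0.12,40, 0,0,0,0,0,0,0, 0,0,0,0,0,0,0, 0,0,0,0,0,0,0, 0,0,0,0,0,0,0, 0,0,0,0,0,0,0, 0,0,0,0,0,0,0]' 60
python3 - <<'E'
from h import *
s=arm.state();print(s['width'],s['finger_force'],s['position'],s['ee_rot'],s['force'],s['torque'])
E
```

```text
clock: 8.75
position: [649.7, -225.6, 148.9]
ee_rot: [3.138, -0.001, 0.364]
force: [2.5, -4.0, 0.8]
width: 11.2
finger_force: 60.4
11.225134956230312 60.44233560562134 [ 649.73531549 -225.58646099  148.93155713] [ 3.13847066e+00 -1.36996989e-03  3.64176655e-01] [ 2.50574259 -3.97466437  0.81305301] [-0.72808664 -0.6421643  -0.00197928]
```

```bash
python3 -m creep '[0,0,-0.034,0,0,0,0, 0,0,-0.034,0,0,0,0, 0,0,-0.034,0,0,0,0, 0,0,-0.034,0,0,0,0, 0,0,-0.034,0,0,0,0, 0,0,-0.034,0,0,0,0, 0,0,-0.034,0,0,0,0, 0,0,-0.034,0,0,0,0, 0,0,-0.034,0,0,0,0, 0,0,-0.034,0,0,0,0]'
python3 - <<'E'
from h import *
p=optics.camera_params('wrist');im=optics.snapshot('wrist');s=arm.state();print(s['width'],s['finger_force'],s['position'],s['ee_rot'],s['force'],s['torque'],s['qpos'])
cv2.imwrite('pics/w4.png',im)
E
```

```text
clock: 9.58
position: [648.8, -224.9, 148.8]
ee_rot: [3.141, 0.001, 1.437]
force: [-2.3, -0.6, 4.3]
width: 10.7
finger_force: 60.9
11.080985822981123 60.8831387758255 [ 648.81002188 -224.93106274  148.82001723] [3.14119140e+00 6.43495902e-04 1.44500307e+00] [-1.67417118 -3.03159994  5.07285629] [-0.55104637  0.56444063  0.02423581] [-0.10375017  0.64292055  0.62118148  1.34123921 -0.37307294  1.27319654
  0.40469744]
```

View pics/w4.png

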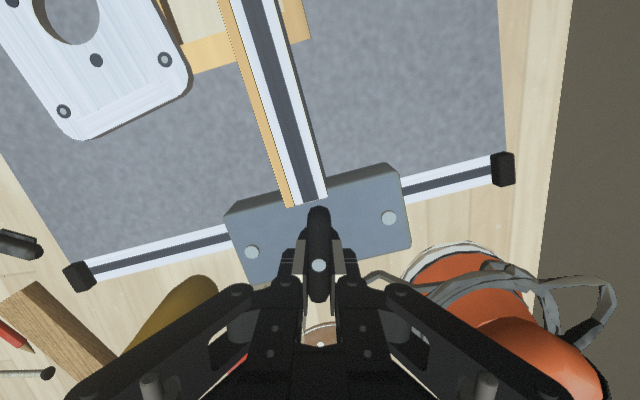

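The knob turned with the gripper to about 1.31 rad, and the bar is still between the pads near (318,240). Next I slide the fence back 60 mm.

```bash
python3 -m creep '[0,0,0,0.03,0.12,0,0, 0,0,0,0.07,0.26,0,0, 0,0,0,0.07,0.26,0,0, 0,0,0,0.07,0.26,0,0, 0,0,0,0.07,0.26,0,0, 0,0,0,0.07,0.26,0,0, 0,0,0,0.07,0.26,0,0, 0,0,0,0.07,0.26,0,0, 0,0,0,0.07,0.26,0,0, 0,0,0,0.03,0.12,0,0]'
python3 -m creep '[0,0,0,0,0,0,0, 0,0,0,0,0,0,0, 0,0,0,0,0,0,0, 0,0,0.034,0,0,0,0, 0,0,0.034,0,0,0,0, 0,0,0.034,0,0,0,0, 0,0,0.034,0,0,0,0, 0,0,0.034,0,0,0,0, 0,0,0.034,0,0,0,0, 0,0,0.034,0,0,0,0]'
python3 - <<'E'
from h import *
im=optics.snapshot('top');cv2.imwrite('pics/b3.png',im);s=arm.state();print(s['width'],s['finger_force'],s['position'],s['ee_rot'],s['force'],s['torque'],s['qpos'])
t=np.array([590.2,-40.5]);d=s['position'][:2]-t;print('knob table xy',d@[.9909,.1348],d@[-.1348,.9909])
E
```

```text
clock: 10.47
position: [709.5, -216.8, 148.9]
ee_rot: [3.141, 0.001, 1.429]
force: [-2.1, 0.2, 7.2]
width: 11.2
finger_force: 61.2
clock: 11.3
position: [709.3, -217.2, 148.9]
ee_rot: [3.139, -0.001, 0.678]
force: [2.9, -2.8, 3.6]
width: 10.9
finger_force: 60.8
11.225702788056438 60.94030022621155 [ 709.33584955 -217.32408406  148.88527129] [ 3.13921448e+00 -7.05690945e-04  6.69527291e-01] [ 3.15493115 -1.47608683  5.36562245] [ 0.03991817 -0.53986859  0.02437494] [-0.1431429   0.80231539  0.75308155  1.1473801  -0.524677    1.37446193
 -0.35592122]
knob table xy 94.2158267872518 -191.2744974094227
```

```bash
python3 -m creep '[0,0,0.034,0,0,0,0, 0,0,0.034,0,0,0,0, 0,0,0.034,0,0,0,0, 0,0,0.034,0,0,0,0, 0,0,0.034,0,0,0,0, 0,0,0,0,0,0,0, 0,0,0,0,0,0,45, 0,0,0,0,0,0,45, 0,0,0,0,0,0,45, 0,0,0,0,0,-0.2,45]'
python3 -m creep '[0,0,0,0,0,-0.6,45, 0,0,0,0,0,-1,45, 0,0,0,0,0,-1,45, 0,0,0,0,0,-1,45, 0,0,0,-0.6,-0.3,-0.8,30, 0,0,0,-1,-0.5,-0.4,0, 0,0,0,-1,-0.5,0,0, 0,0,0,-1,-0.5,0,0, 0,0,0,-0.6,-0.3,0,0, 0,0,0,0,0,0,0]'
python3 - <<'E'
from h import *
import json
p=optics.camera_params('wrist');im=optics.snapshot('wrist');cv2.imwrite('pics/w5.png',im)
json.dump({k:np.array(v).tolist() for k,v in p.items()},open('w5.json','w'))
s=arm.state();print(s['clock'],s['position'],s['ee_rot'],s['qpos'],s['width'])
E
```

```text
clock: 12.18
position: [707.9, -216.0, 151.4]
ee_rot: [-3.14, 0.003, 0.151]
force: [-0.2, -0.2, 0.4]
width: 45.1
finger_force: 0.0
clock: 13.02
position: [594.3, -180.2, 273.9]
ee_rot: [-3.139, -0.0, 0.15]
force: [0.4, -0.0, 0.4]
width: -0.2
finger_force: 0.0
13.0667 [ 595.87201595 -180.00150967  273.92941428] [-3.13963454e+00 -1.23921207e-03  1.51121483e-01] [-0.40800242  0.50939604  0.98310644  1.37446471 -0.42220886  1.47610512
 -0.86616196] -0.07802105226184346
```

View pics/w5.png

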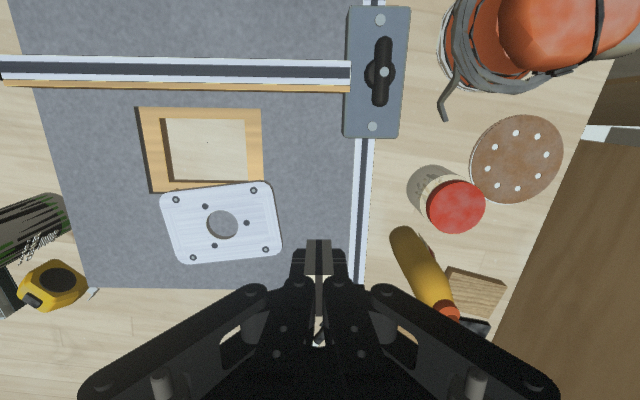

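The picture shows the fence well clear of the rebate (far-left corner near (137,107), far-right near (262,108)), the knob bar in line with the rail, so locked, and the plate hole at (222,223). I'll refine the rebate and plate poses in code, from edges and screw spots.

```bash
cat > fit.py <<'E'
from h import *
import json
from scipy.optimize import least_squares
from scipy.ndimage import map_coordinates
def table_fit(im,p,x0=(590.3,-40.3,.135),sides=('far','left','right'),R=9,zs=62):
    lab=cv2.cvtColor(im,cv2.COLOR_BGR2LAB).astype(float)
    E={'far':((61.5,-62),(61.5,62),(1,0)),'left':((-25,71.5),(52,71.5),(0,1)),'right':((0,-71.5),(52,-71.5),(0,-1)),'near':((-41.5,-60),(-41.5,60),(-1,0))}
    def W(q,x):
        c,s=np.cos(x[2]),np.sin(x[2]);q=np.atleast_2d(q);return np.c_[x[0]+c*q[:,0]-s*q[:,1],x[1]+s*q[:,0]+c*q[:,1],np.full(len(q),zs)]
    x=np.array(x0,float)
    for it in range(4):
        pts=[];nr=[];mod=[]
        rr=np.arange(R,-R-.01,-.25) if it<2 else np.arange(5,-5.01,-.25)
        for sd in sides:
            a,b,n=map(np.array,E[sd])
            for u in np.linspace(0,1,25):
                q=a+(b-a)*u;L=proj(W(q+rr[:,None]*n,x),p)
                v=np.stack([map_coordinates(lab[...,k],[L[:,1],L[:,0]],order=1) for k in range(3)],1)
                g=np.linalg.norm(np.gradient(v,axis=0),axis=1);i=g.argmax()
                if g[i]<1.5: continue
                pts.append(cast(L[i:i+1],zs,p)[0]);mod.append(q);nr.append(n)
        pts,mod,nr=map(np.array,(pts,mod,nr))
        def f(x):
            c,s=np.cos(x[2]),np.sin(x[2]);d=pts-x[:2];l=np.c_[c*d[:,0]+s*d[:,1],-s*d[:,0]+c*d[:,1]];return ((l-mod)*nr).sum(1)
        r=least_squares(f,x,loss='soft_l1',f_scale=.5);x=r.x
    e=f(x);return x,np.median(abs(e)),len(e),{str(n):np.round(np.median(e[(nr==n).all(1)]),2) for n in np.unique(nr,axis=0)}
def screws(im,p,px):
    # px: approx pixel positions of 4 screws FL,FR,NL,NR
    g=cv2.cvtColor(im,cv2.COLOR_BGR2GRAY).astype(float);o=[]
    for u,v in px:
        y0,x0=int(v)-6,int(u)-6;w=g[y0:y0+13,x0:x0+13];k=np.clip(np.percentile(w,60)-25-w,0,None);yy,xx=np.mgrid[:13,:13];o.append((x0+(k*xx).sum()/k.sum(),y0+(k*yy).sum()/k.sum()))
    s=cast(o,71,p);v=s[0]+s[2]-s[1]-s[3];w=s[0]+s[1]-s[2]-s[3]
    return s.mean(0),np.arctan2(-v[0],v[1]),np.arctan2(w[1],w[0]),np.linalg.norm(v)/2,np.linalg.norm(w)/2
E
python3 - <<'E'
from fit import *
for n,px in (('w1',[(245+100/3,45+299/3),(245+303/3,45+310/3),(245+33,45+460/3),(245+290/3,45+468/3)]),('w5',[(177,199),(254,190),(193,258),(265,249)])):
    im=cv2.imread(f'pics/{n}.png');p=json.load(open(n+'.json'))
    print(n,table_fit(im,p,sides=('far','left','right')),screws(im,p,px))
im=cv2.imread('pics/b3.png')
print('top',table_fit(im,optics.camera_params('top')))
E
```

```text
w1 (array([ 5.89399613e+02, -4.07190684e+01,  1.38081966e-01]), np.float64(0.7091994153302892), 59, {'[ 0 -1]': np.float64(-2.15), '[0 1]': np.float64(-0.83), '[1 0]': np.float64(-0.02)}) (array([514.80810789, -68.25746924]), np.float64(0.2719267326721099), np.float64(0.2698746917329537), np.float64(96.01892356467945), np.float64(80.3924965227344))
w5 (array([ 5.90618894e+02, -4.03495687e+01,  1.39284741e-01]), np.float64(0.5202890824537576), 75, {'[ 0 -1]': np.float64(-0.51), '[0 1]': np.float64(-4.28), '[1 0]': np.float64(0.02)}) (array([514.67433814, -68.42283705]), np.float64(0.2799286158222389), np.float64(0.2716821012203053), np.float64(96.1386005526851), np.float64(80.86476456698489))
top (array([ 5.85183140e+02, -3.99360200e+01,  1.37221449e-01]), np.float64(0.49353303006260774), 47, {'[0 1]': np.float64(-0.0), '[1 0]': np.float64(0.1)})
```

```bash
python3 -m creep '[0,0,-0.0385,-0.088,-0.645,0.3,49, 0,0,-0.0385,-0.088,-0.645,0.3,49, 0,0,-0.0385,-0.088,-0.645,0.3,49, 0,0,-0.0385,-0.088,-0.645,0.3,49, 0,0,-0.0385,-0.088,-0.645,0.3,49, 0,0,-0.0385,-0.088,-0.645,0.3,49, 0,0,-0.0385,-0.088,-0.645,0.3,49, 0,0,-0.0385,-0.088,-0.645,0.3,49, 0,0,-0.0385,-0.088,-0.645,0.3,49, 0,0,-0.0385,-0.088,-0.645,0.3,49]'
python3 -m creep '[0,0,-0.0385,0,0,0.3,49, 0,0,-0.0385,0,0,0.3,49, 0,0,-0.0385,0,0,0.3,49, 0,0,-0.0385,0,0,0.3,49, 0,0,0,0,0,0.3,49, 0,0,0,0,0,0.3,49, 0,0,0,0,0,0,49, 0,0,0,0,0,0,49, 0,0,0,0,0,0,49, 0,0,0,0,0,0,49]'
python3 - <<'E'
from fit import *
p=optics.camera_params('wrist');im=optics.snapshot('wrist');cv2.imwrite('pics/w6.png',im)
json.dump({k:np.array(v).tolist() for k,v in p.items()},open('w6.json','w'))
s=arm.state();print(s['position'],s['ee_rot'],s['width'],s['force'])
y=s['ee_rot'][2];c,S=np.cos(y),np.sin(y);d=np.array([482.4,-77.3])-s['position'][:2];print('dx,dy mm',c*d[0]+S*d[1],S*d[0]-c*d[1],'yaw err',1.844-y)
pl=np.array([514.7,-68.3]);q=.273;R=np.array([[np.cos(q),-np.sin(q)],[np.sin(q),np.cos(q)]])
px=proj([[*(pl+R@np.array(a)),71] for a in [(40,48),(40,-48),(-40,48),(-40,-48)]],p);print(px)
print(screws(im,p,px)); print(table_fit(im,p))
E
```

```text
clock: 13.9
position: [484.0, -76.9, 198.0]
ee_rot: [3.141, 0.0, 1.367]
force: [-0.3, 0.6, -0.4]
width: 48.9
finger_force: 0.0
clock: 14.73
position: [484.2, -77.6, 153.5]
ee_rot: [3.141, 0.0, 1.843]
force: [-0.3, 0.2, -0.5]
width: 49.0
finger_force: 0.0
[484.19123211 -77.51826435 153.49290082] [3.14088087e+00 1.98960930e-04 1.84373143e+00] 49.11301213427362 [ 0.520332   -0.25914013 -0.51763641]
dx,dy mm 0.6930278719083189 -1.6660924809581739 yaw err 0.00026856840375599766
[[416.87975916 151.79573793]
 [404.25746727 267.77896059]
 [305.95843368 151.89528676]
 [307.66176069 267.87637928]]
(array([514.70556528, -68.88808923]), np.float64(0.2674515413488405), np.float64(0.26649630696018867), np.float64(96.58711898938219), np.float64(79.27412972487858))
(array([ 5.83067948e+02, -4.06691094e+01,  1.37223859e-01]), np.float64(0.6841993581543733), 75, {'[ 0 -1]': np.float64(-5.05), '[0 1]': np.float64(-0.91), '[1 0]': np.float64(-0.0)})
```

```bash
python3 -m creep '[0,0,0,0.02,-0.065,0.3,49, 0,0,0,0,0,0.3,49, 0,0,0,0,0,0.3,49, 0,0,0,0,0,0.3,49, 0,0,0,0,0,0.3,49, 0,0,0,0,0,0.3,49, 0,0,0,0,0,0.3,49, 0,0,0,0,0,0.3,49, 0,0,0,0,0,0.05,49, 0,0,0,0,0,0,49]'
python3 -m creep '[0,0,0,0,0,0.04,49, 0,0,0,0,0,0.04,49, 0,0,0,0,0,0.04,49, 0,0,0,0,0,0.04,49, 0,0,0,0,0,0.04,49, 0,0,0,0,0,0,49, 0,0,0,0,0,0,49, 0,0,0,0,0,0,49, 0,0,0,0,0,0,49, 0,0,0,0,0,0,49]'
```

```text
clock: 15.62
position: [481.7, -77.6, 91.1]
ee_rot: [-3.14, -0.0, 1.844]
force: [0.2, 0.1, -0.2]
width: 49.2
finger_force: 0.0
clock: 16.45
position: [482.1, -77.5, 86.8]
ee_rot: [-3.142, 0.0, 1.845]
force: [-0.1, -0.2, 0.4]
width: 48.8
finger_force: 0.0
```

```bash
python3 -m creep '[0,0,0,0,0,0.04,49, 0,0,0,0,0,0.04,49, 0,0,0,0,0,0.04,49, 0,0,0,0,0,0.04,49, 0,0,0,0,0,0,49, 0,0,0,0,0,0,49, 0,0,0,0,0,0,49, 0,0,0,0,0,0,49, 0,0,0,0,0,0,49, 0,0,0,0,0,0,49]'
```

```text
clock: 17.28
position: [482.2, -77.5, 82.8]
ee_rot: [3.142, 0.0, 1.845]
force: [-0.3, -0.1, -0.3]
width: 49.1
finger_force: 0.0
```

```bash
python3 -m creep '[0,0,0,0,0,-0.04,45, 0,0,0,0,0,0,40, 0,0,0,0,0,0,30, 0,0,0,0,0,0,20, 0,0,0,0,0,0,20, 0,0,0,0,0,0,20, 0,0,0,0,0,0,20, 0,0,0,0,0,0,20, 0,0,0,0,0,0,20, 0,0,0,0,0,0,20]' 50
```

```text
clock: 18.12
position: [481.7, -77.6, 84.3]
ee_rot: [-3.141, -0.001, 1.844]
force: [-4.9, 0.8, 8.4]
width: 30.5
finger_force: 43.8
```

```bash
python3 -m creep '[0,0,0,0,0,-0.1,20, 0,0,0,0,0,-0.1,20, 0,0,0,0,0,-0.1,20, 0,0,0.0108,0,0,0,20, 0,0,0.0108,0,0,0,20, 0,0,0.0108,0,0,0,20, 0,0,0.0108,0,0,0,20, 0,0,0,0,0,0,20, 0,0,0,0,0,0,20, 0,0,0,0,0,0,20]' 70
python3 - <<'E'
from fit import *
p=optics.camera_params('wrist');im=optics.snapshot('wrist');cv2.imwrite('pics/w7.png',im)
s=arm.state();print(s['position'],s['ee_rot'],s['width'],s['force'],s['torque'])
y=s['ee_rot'][2];pl=s['position'][:2]+34*np.array([np.sin(y),-np.cos(y)]);q=y-np.pi/2;R=np.array([[np.cos(q),-np.sin(q)],[np.sin(q),np.cos(q)]])
for h in (0,6):
  px=proj([[*(pl+R@np.array(a)),71+h] for a in [(40,48),(40,-48),(-40,48),(-40,-48)]],p);print(px)
  g=cv2.cvtColor(im,cv2.COLOR_BGR2GRAY).astype(float);o=[]
  for u,v in px:
    y0,x0=int(round(v))-8,int(round(u))-8;w=g[y0:y0+17,x0:x0+17];k=np.clip(np.percentile(w,60)-25-w,0,None);yy,xx=np.mgrid[:17,:17];o.append((x0+(k*xx).sum()/k.sum(),y0+(k*yy).sum()/k.sum()))
  c=cast(o,71+h,p);print(np.round(o,1).tolist());d=c-s['position'][:2];T=np.c_[np.cos(y)*d[:,0]+np.sin(y)*d[:,1],np.sin(y)*d[:,0]-np.cos(y)*d[:,1]];print('tool',np.round(T,1).tolist(),T.mean(0),pl, [np.linalg.norm(c[0]-c[1]),np.linalg.norm(c[2]-c[3]),np.linalg.norm(c[0]-c[2]),np.linalg.norm(c[1]-c[3])])
E
```

```text
clock: 18.95
position: [482.0, -77.4, 91.2]
ee_rot: [-3.141, 0.0, 1.71]
force: [0.3, 0.5, -4.1]
width: 29.1
finger_force: 77.0
[482.02118835 -77.42380066  91.20630207] [-3.14126168e+00  1.26715473e-05  1.70985913e+00] 29.06732421289079 [-0.56915056 -0.50641083 -3.50084623] [-0.04645959  0.19685586 -0.00510342]
[[461.55156101 172.91528231]
 [436.83472552 324.47758888]
 [305.30240069 172.90200154]
 [307.57814941 324.42544396]]
[[464.5, 173.2], [nan, nan], [304.8, 174.4], [310.1, 329.9]]
tool [[47.8, 75.5], [nan, nan], [47.2, -6.3], [-52.2, -4.5]] [nan nan] [515.69296396 -72.71088992] [np.float64(nan), np.float64(99.42193834314841), np.float64(81.80598231064864), np.float64(nan)]
[[467.43285723 175.72333774]
 [440.82978319 331.90569165]
 [304.75516154 175.70851491]
 [307.20557592 331.84991187]]
[[466.9, 174.4], [nan, nan], [302.8, 177.2], [309.5, 332.9]]
tool [[48.7, 73.6], [nan, nan], [47.2, -7.0], [-48.8, -4.6]] [nan nan] [515.69296396 -72.71088992] [np.float64(nan), np.float64(96.0645692209553), np.float64(80.60520020279691), np.float64(nan)]<stdin>:9: RuntimeWarning: invalid value encountered in scalar divide
```

```bash
cat >> fit.py <<'E'
def plate_fit(im,p,x0,z,sides=('far',),R=8):
    g=cv2.cvtColor(im,cv2.COLOR_BGR2GRAY).astype(float);c,s=np.cos(x0[2]),np.sin(x0[2]);out={}
    E={'far':((50,-52),(50,52),(1,0)),'left':((-32,70),(32,70),(0,1)),'right':((-32,-70),(32,-70),(0,-1)),'near':((-50,-52),(-50,52),(-1,0))}
    for sd in sides:
        a,b,n=map(np.array,E[sd]);pts=[]
        for u in np.linspace(0,1,30):
            q=a+(b-a)*u+np.arange(R,-R-.01,-.25)[:,None]*n
            L=proj(np.c_[x0[0]+c*q[:,0]-s*q[:,1],x0[1]+s*q[:,0]+c*q[:,1],np.full(len(q),z)],p)
            d=np.gradient(map_coordinates(g,[L[:,1],L[:,0]],order=1));i=abs(d).argmax()
            if abs(d[i])>3: pts.append((u*np.linalg.norm(b-a)-np.linalg.norm(b-a)/2,np.arange(R,-R-.01,-.25)[i]))
        pts=np.array(pts)
        if len(pts)<6: out[sd]=None;continue
        r=least_squares(lambda k:k[0]+k[1]*pts[:,0]-pts[:,1],[np.median(pts[:,1]),0],loss='soft_l1',f_scale=.3)
        out[sd]=(np.round(r.x,4).tolist(),len(pts),round(float(np.median(abs(r.fun))),2))
    return out
E
python3 - <<'E'
from fit import *
p=optics.camera_params('wrist');im=cv2.imread('pics/w7.png');s=arm.state();y=s['ee_rot'][2]
pl=s['position'][:2]+33.5*np.array([np.sin(y),-np.cos(y)])
for z in (76,78,80): print(z,plate_fit(im,p,(*pl,y-np.pi/2),z,('far','left','right')))
E
```

```text
76 {'far': ([2.3774, -0.0268], 25, 0.27), 'left': ([0.6226, 0.0202], 30, 0.1), 'right': ([-2.3304, 0.0412], 14, 3.99)}
78 {'far': ([1.0081, -0.0376], 20, 0.59), 'left': ([0.7833, 0.019], 30, 0.07), 'right': ([-0.4522, -0.0638], 16, 3.02)}
80 {'far': ([-0.1442, -0.0265], 24, 0.21), 'left': ([0.931, 0.0199], 30, 0.07), 'right': ([-1.1023, 0.0213], 16, 4.49)}
```

```bash
python3 -m creep '[0,0,0.007,0,0,0,20, 0,0,0,0.12,0.4,0,20, 0,0,0,0.12,0.4,0,20, 0,0,0,0.12,0.4,0,20, 0,0,0,0.12,0.4,0,20, 0,0,0,0.12,0.4,0,20, 0,0,0,0.12,0.4,0,20, 0,0,0,0.12,0.4,0,20, 0,0,0,0.12,0.38,0,20, 0,0,0,0,0,0,20]'
python3 - <<'E'
from fit import *
p=optics.camera_params('wrist');im=optics.snapshot('wrist');cv2.imwrite('pics/w8.png',im)
json.dump({k:np.array(v).tolist() for k,v in p.items()},open('w8.json','w'))
s=arm.state();y=s['ee_rot'][2];print(s['position'],s['ee_rot'],s['force'],s['width'])
q=y-np.pi/2+.02;pl=s['position'][:2]+34.4*np.array([np.sin(y),-np.cos(y)]);print('plate est',pl,q)
for z in (76,78): print(z,plate_fit(im,p,(*pl,q),z,('far','left')))
print(table_fit(im,p,R=7)); print(table_fit(im,p,sides=('far','left'),R=7))
cv2.imwrite('pics/w8v.png',cv2.resize(im[60:400,180:620],None,fx=1.76,fy=1.76,interpolation=cv2.INTER_CUBIC))
E
```

```text
clock: 19.83
position: [560.4, -42.9, 91.2]
ee_rot: [3.141, 0.0, 1.689]
force: [0.1, 0.2, -4.3]
width: 29.0
finger_force: 77.3
[559.22960354 -43.72931522  91.07978663] [-3.14152486e+00  4.20141870e-04  1.68815616e+00] [ 0.14347291 -1.03591921 -3.80126742] 29.109761292240623
plate est [593.39297405 -39.70139826] 0.1373598297632381
76 {'far': ([2.6607, -0.0004], 29, 0.34), 'left': ([1.3557, 0.0008], 30, 0.12)}
78 {'far': ([1.5331, -0.0109], 29, 0.2), 'left': ([1.5516, 0.0008], 30, 0.06)}
(array([ 5.93246021e+02, -4.09711711e+01,  1.38129968e-01]), np.float64(0.3150420132735192), 75, {'[ 0 -1]': np.float64(0.23), '[0 1]': np.float64(-0.0), '[1 0]': np.float64(0.05)})
(array([ 5.93211282e+02, -4.09376304e+01,  1.37058872e-01]), np.float64(0.2458409169298008), 50, {'[0 1]': np.float64(-0.02), '[1 0]': np.float64(0.06)})
```

View pics/w8v.png

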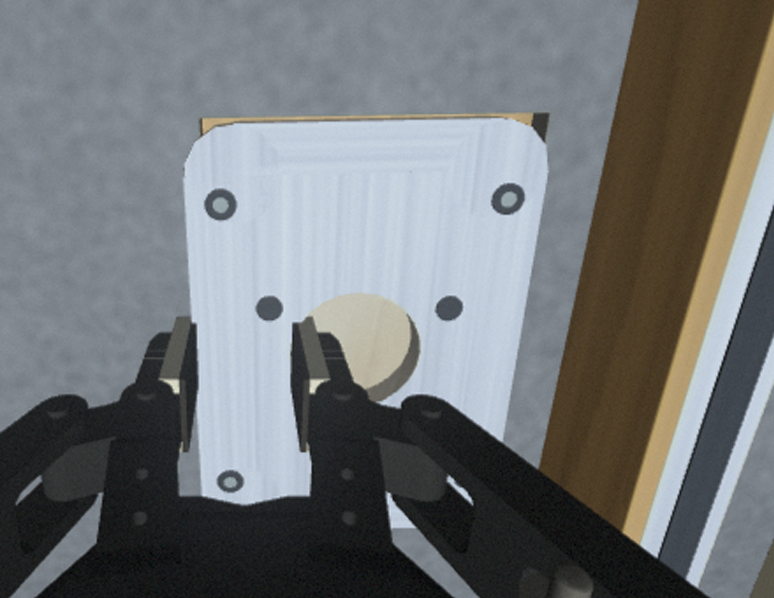

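The picture shows the plate held over the rebate. The rebate's left edge runs from (203,117) to (547,113) in the crop, and the plate screws are at (508,199), (220,205) and (230,482). I'll compute the relative pose from these.

Run:
```python
from fit import *
p=json.load(open('w8.json'));C=lambda l:np.array(l)/1.76+[180,60]-.2
r=cast(C([(547,113),(203,117.5)]),62,p);v=r[0]-r[1];a=np.arctan2(v[1],v[0]);print('rebate L corners',r,a,np.linalg.norm(v))
n=np.array([-np.sin(.137),np.cos(.137)]);u=np.array([np.cos(.137),np.sin(.137)])
rc=r.mean(0)-71.5*n;print('rebate centre',rc)
for z in (77,78.5):
    s=cast(C([(508,199),(220,205),(230,482)]),z,p);c=(s[0]+s[2])/2;d1=s[0]-s[1];d2=s[1]-s[2]
    print(z,'plate',c,np.arctan2(d1[1],d1[0]),np.arctan2(-d2[0],d2[1]),np.linalg.norm(d1),np.linalg.norm(d2),'to go u,n',(rc-c)@u,(rc-c)@n)
```

```text
rebate L corners [[641.00146071  38.86927631]
 [540.8897314   25.7271127 ]] 0.13052857374021387 100.97066311103592
rebate centre [600.71048284 -38.53186258]
77 plate [595.30041621 -38.73496191] 0.1390715061816263 0.1378097294419026 80.32232171986088 97.12088667232618 to go u,n 5.387112867618659 -0.5376664435014454
78.5 plate [594.81324737 -37.88369073] 0.13907150618162653 0.13780972944190253 79.42936959918067 96.04118304997752 to go u,n 5.753457345235051 -1.4474949074669605
```

```bash
python3 -m creep '[0,0,0,-0.02,0,0,20, 0.0053,0,0,-0.02,0,0,20, 0.0053,0,0,0,0,0,20, 0.0053,0,0,0,0,0,20, 0,0,0,0,0,0.06,20, 0,0,0,0,0,0.06,20, 0,0,0,0,0,0.06,20, 0,0,0,0,0,0.06,20, 0,0,0,0,0,0,20, 0,0,0,0,0,0,20]'
python3 -c "
from plant import arm
s=arm.state();print(s['position'],s['ee_rot'],s['force'],s['torque'])"
```

```text
clock: 20.72
position: [557.9, -45.5, 85.2]
ee_rot: [-3.091, -0.0, 1.687]
force: [-0.6, -0.6, -4.4]
width: 28.7
finger_force: 77.3
[557.94204121 -45.45031404  85.17217819] [-3.09135666e+00 -8.13617323e-05  1.68681315e+00] [-0.61164473 -0.58115179 -4.40010085] [-0.03973026  0.10726908 -0.03617779]
```

```bash
python3 -m creep '[0,0,0,0.016,0.04,0,20, 0,0,0,0,0.04,0,20, 0,0,0,0,0.04,0,20, 0,0,0,0,0.04,0,20, 0,0,0,0,0.04,0,20, 0,0,0,0,0.04,0,20, 0,0,0,0,0.04,0,20, 0,0,0,0,0,0,20, 0,0,0,0,0,0,20, 0,0,0,0,0,0,20]'
python3 -c "
from plant import arm
s=arm.state();print(s['position'],s['ee_rot'],s['force'],s['torque'])"
```

```text
clock: 21.55
position: [565.0, -44.3, 84.9]
ee_rot: [-3.091, 0.0, 1.687]
force: [-0.2, -0.2, -4.0]
width: 28.8
finger_force: 77.3
[564.97277759 -44.28401297  84.90286964] [-3.09146006e+00  5.26676604e-05  1.68684196e+00] [-0.15121999 -0.19431905 -4.03253186] [-0.02516286  0.00270252  0.01225018]
```

```bash
python3 -m creep '[0,0,0,0,0.03,0,20, 0,0,0,0,0.03,0,20, 0,0,0,0,0.03,0,20, 0,0,0,0,0.03,0,20, 0,0,0,0,0,0,20, 0,0,0,0,0,0,20, 0,0,0,0,0,0,20, 0,0,0,0,0,0,20, 0,0,0,0,0,0,20, 0,0,0,0,0,0,20]'
python3 -c "
from plant import arm
s=arm.state();print(s['position'],s['ee_rot'],s['force'],s['torque'])"
```

```text
clock: 22.38
position: [568.0, -43.9, 84.8]
ee_rot: [-3.092, 0.0, 1.687]
force: [-0.0, -0.5, -4.0]
width: 29.2
finger_force: 77.3
[567.99039029 -43.9218238   84.78680638] [-3.09157312e+00  3.31784819e-05  1.68683290e+00] [-0.02094486 -0.52692984 -3.97217546] [-0.01518931  0.08325277 -0.00390206]
```

```bash
python3 -m creep '[0,0,0,0,0.03,0,20, 0,0,0,0,0.03,0,20, 0,0,0,0,0.03,0,20, 0,0,0,0,0.03,0,20, 0,0,0,0,0,0,20, 0,0,0,0,0,0,20, 0,0,0,0,0,0,20, 0,0,0,0,0,0,20, 0,0,0,0,0,0,20, 0,0,0,0,0,0,20]'
python3 -c "
from plant import arm
s=arm.state();print(s['position'],s['ee_rot'],s['force'],s['torque'])"
```

```text
clock: 23.22
position: [568.5, -43.8, 84.0]
ee_rot: [-3.086, -0.001, 1.686]
force: [-10.6, 0.9, 0.8]
width: 28.9
finger_force: 79.7
[568.53876186 -43.82733704  84.03903179] [-3.08638376e+00 -1.13680754e-03  1.68595513e+00] [-10.57998503   0.91264821   0.81368111] [ 0.09350407  2.08301249 -0.02714808]
```

```bash
python3 -m creep '[0,0,0,0,-0.04,0,20, 0,0,0,0,-0.03,0,20, 0,0,0,0,0,0,47, 0,0,0,0,0,0,47, 0,0,0,0,0,0,47, 0,0,0,0,0,0,47, 0,0,0,0,0,-0.2,47, 0,0,0,0,0,-0.6,47, 0,0,0,0,0,-1,47, 0,0,0,0,0,-1,47]'
python3 -m creep '[-0.008,0,0,0,0,-1,0, -0.008,0,0,0,0,-0.6,0, 0,0,0,0,0,0,0, 0,0,0,0,0,0,0, 0,0,0,0,0,0,0, 0,0,0,0,0,0,0, 0,0,0,0,0,0,0, 0,0,0,0,0,0,0, 0,0,0,0,0,0,0, 0,0,0,0,0,0,0]'
python3 - <<'E'
from fit import *
p=optics.camera_params('wrist');im=optics.snapshot('wrist');cv2.imwrite('pics/w9.png',im)
json.dump({k:np.array(v).tolist() for k,v in p.items()},open('w9.json','w'))
s=arm.state();print(s['position'],s['ee_rot'],s['force'],s['width'])
r=nets.boxes_of('insert_plate','wrist');print([(x['score'],x['location']) for x in r])
g=cv2.cvtColor(im,cv2.COLOR_BGR2GRAY)
q=.137;R=np.array([[np.cos(q),-np.sin(q)],[np.sin(q),np.cos(q)]])
L=[(40,48),(40,-48),(-40,48),(-40,-48)]
for zf,zn in ((62,68),(62,62),(71,71),(65,71)):
    px=proj([[*(np.array([601.6,-38.6])+R@np.array(a)),zf if a[0]>0 else zn] for a in L],p);print(np.round(px,1).tolist())
    o=[]
    for u,v in px:
        y0,x0=int(round(v))-8,int(round(u))-8;w=g[y0:y0+17,x0:x0+17].astype(float);k=np.clip(np.percentile(w,60)-25-w,0,None);yy,xx=np.mgrid[:17,:17];o.append((x0+(k*xx).sum()/k.sum(),y0+(k*yy).sum()/k.sum()))
    print('  found',np.round(o,1).tolist())
E
```

```text
clock: 24.05
position: [572.4, -43.4, 155.4]
ee_rot: [-3.09, 0.0, 1.687]
force: [0.1, -0.5, 0.6]
width: 47.3
finger_force: 0.0
clock: 24.88
position: [574.2, -43.2, 194.2]
ee_rot: [-3.141, 0.0, 1.687]
force: [-0.1, 0.0, -1.0]
width: 0.1
finger_force: 0.0
[574.27547669 -43.19633335 194.33345338] [-3.14132810e+00  1.41999430e-04  1.68677321e+00] [ 1.22979706  0.02067598 -0.63616822] 0.21123423518567955
[(0.62, [603.4, -25.7, 65.5])]
[[392.9, 141.3], [386.9, 239.1], [302.4, 144.2], [306.2, 243.4]]
  found [[393.5, 142.4], [386.9, 240.0], [303.1, 144.7], [307.2, 246.6]]
[[392.9, 141.3], [386.9, 239.1], [302.8, 143.3], [306.5, 240.6]]
  found [[393.5, 142.4], [386.9, 240.0], [303.1, 144.7], [308.1, 244.8]]
[[395.5, 142.6], [389.1, 243.3], [302.2, 144.6], [306.1, 244.9]]
  found [[393.5, 142.5], [388.5, 241.3], [303.1, 144.7], [301.3, 251.2]]
[[393.7, 141.8], [387.6, 240.5], [302.2, 144.6], [306.1, 244.9]]
  found [[393.5, 142.4], [387.0, 240.1], [303.1, 144.7], [301.3, 251.2]]
```

The code finds the far screws where the flush height predicts them and the near screw at the proud height, so the far edge is down in the rebate and the near edge is resting on the balls. Next I press the near edge down.

```bash
python3 -m creep '[0,0,0,0.03,-0.16,0.2,0, 0,0,0,0,-0.16,0.5,0, 0,0,0,0,0,0.5,0, 0,0,0,0,0,0.5,0, 0,0,0,0,0,0.5,0, 0,0,0,0,0,0.5,0, 0,0,0,0,0,0.5,0, 0,0,0,0,0,0.4,0, 0,0,0,0,0,0.1,0, 0,0,0,0,0,0,0]'
python3 -m creep '[0,0,0,0,0,0.06,0, 0,0,0,0,0,0.06,0, 0,0,0,0,0,0.06,0, 0,0,0,0,0,0.06,0, 0,0,0,0,0,0.06,0, 0,0,0,0,0,0.06,0, 0,0,0,0,0,0.06,0, 0,0,0,0,0,0,0, 0,0,0,0,0,0,0, 0,0,0,0,0,0,0]'
```

```text
clock: 25.82
position: [565.8, -43.4, 101.0]
ee_rot: [-3.14, 0.0, 1.687]
force: [-0.1, -0.2, -0.6]
width: 0.2
finger_force: 0.0
clock: 26.65
position: [566.4, -43.3, 91.6]
ee_rot: [3.141, 0.0, 1.687]
force: [-0.1, 0.2, -0.4]
width: -0.4
finger_force: 0.0
```

```bash
python3 -m creep '[0,0,0,0,0,0.04,0, 0,0,0,0,0,0.04,0, 0,0,0,0,0,0.04,0, 0,0,0,0,0,0.04,0, 0,0,0,0,0,0,0, 0,0,0,0,0,0,0, 0,0,0,0,0,0,0, 0,0,0,0,0,0,0, 0,0,0,0,0,0,0, 0,0,0,0,0,0,0]'
python3 -m creep '[0,0,0,0,0,0.04,0, 0,0,0,0,0,0.04,0, 0,0,0,0,0,0.04,0, 0,0,0,0,0,0,0, 0,0,0,0,0,0,0, 0,0,0,0,0,0,0, 0,0,0,0,0,0,0, 0,0,0,0,0,0,0, 0,0,0,0,0,0,0, 0,0,0,0,0,0,0]'
```

```text
clock: 27.48
position: [566.4, -43.4, 87.8]
ee_rot: [3.141, -0.0, 1.687]
force: [-2.2, -0.1, 5.0]
width: 0.0
finger_force: 2.6
clock: 28.32
position: [566.3, -43.3, 84.6]
ee_rot: [3.141, 0.0, 1.687]
force: [-0.5, -0.8, -0.3]
width: -0.0
finger_force: 0.0
```

```bash
python3 -m creep '[0,0,0,0,0,0.04,0, 0,0,0,0,0,0.04,0, 0,0,0,0,0,0,0, 0,0,0,0,0,0,0, 0,0,0,0,0,0,0, 0,0,0,0,0,0,0, 0,0,0,0,0,0,0, 0,0,0,0,0,0,0, 0,0,0,0,0,0,0, 0,0,0,0,0,0,0]'
```

```text
clock: 29.15
position: [566.5, -43.4, 84.1]
ee_rot: [3.141, -0.001, 1.687]
force: [-7.5, 0.7, 15.7]
width: 0.5
finger_force: 7.9
```

```bash
python3 -m creep '[0,0,0,0,0,-0.3,0, 0,0,0,0,0,-0.8,0, 0,0,0,0,0,-1,0, 0,0,0,0,0,-1,0, 0,0,0,0,0,-1,0, 0,0,0,-0.8,-0.8,-1,0, 0,0,0,-1,-1,-1,0, 0,0,0,-0.8,-0.8,-0.4,0, 0,0,0,0,0,0,0, 0,0,0,0,0,0,0]'
python3 - <<'E'
from fit import *
p=optics.camera_params('wrist');im=optics.snapshot('wrist');cv2.imwrite('pics/w10.png',im)
s=arm.state();print(s['clock'],s['position'],s['ee_rot'],s['force'])
g=cv2.cvtColor(im,cv2.COLOR_BGR2GRAY)
q=.137;R=np.array([[np.cos(q),-np.sin(q)],[np.sin(q),np.cos(q)]]);L=[(40,48),(40,-48),(-40,48),(-40,-48)]
px=proj([[*(np.array([601.6,-38.6])+R@np.array(a)),62] for a in L],p)
o=[]
for u,v in px:
    y0,x0=int(round(v))-7,int(round(u))-7;w=g[y0:y0+15,x0:x0+15].astype(float);k=np.clip(np.percentile(w,60)-25-w,0,None);yy,xx=np.mgrid[:15,:15];o.append((x0+(k*xx).sum()/k.sum(),y0+(k*yy).sum()/k.sum()))
print(np.round(px,1).tolist(),np.round(o,1).tolist());c=cast(o,62,p);print(c.mean(0),[np.linalg.norm(c[i]-c[j]) for i,j in((0,1),(2,3),(0,2),(1,3))],np.arctan2(*(c[0]+c[1]-c[2]-c[3])[::-1]))
print(table_fit(im,p,sides=('far','left','right','near')))
for t in ['fence','spray_can','glue_bottle','screw_jar','tape_measure']:
    if t=='fence': optics.snapshot('top')
    r=nets.boxes_of(t,'top');print(t,[(round(x['score'],2),np.round(x['location']).tolist()) for x in r[:1]])
E
```

```text
clock: 29.98
position: [509.7, -116.3, 245.5]
ee_rot: [3.138, -0.001, 1.683]
force: [0.4, 0.4, -0.2]
width: 0.3
finger_force: 0.0
30.0333 [ 510.06177818 -114.52665979  244.55781101] [ 3.14000404e+00 -8.48089806e-04  1.68581816e+00] [-0.29290287  0.58156505  0.10000245]
[[457.5, 67.8], [446.2, 163.6], [376.6, 70.0], [373.1, 165.5]] [[457.8, 68.7], [446.1, 164.4], [376.9, 70.5], [373.2, 165.9]]
[601.89344557 -39.21195836] [np.float64(96.00403912837999), np.float64(96.04405974389807), np.float64(80.05508267850043), np.float64(79.97540540470754)] 0.13278761317096688
(array([ 5.91898833e+02, -4.01942545e+01,  1.55551221e-01]), np.float64(1.2585031209244413), 100, {'[-1  0]': np.float64(-1.53), '[ 0 -1]': np.float64(-0.99), '[0 1]': np.float64(-1.26), '[1 0]': np.float64(-1.72)})
fence [(0.77, [679.0, -54.0, 104.0])]
spray_can [(0.82, [450.0, 183.0, 216.0])]
glue_bottle [(0.6, [484.0, -316.0, 123.0])]
screw_jar [(0.59, [580.0, -338.0, 94.0])]
tape_measure [(0.74, [353.0, 183.0, 63.0])]
```

```bash
python3 -c "
from plant import arm
print(arm.hand_in())"
```

```text
the job is handed in; nothing more can be done
None
```

I freed the fence, slid it back clear of the rebate and locked it, pressed the plate in flush and level past the catches, left the things round the table in place, and handed the job in at about 30 s; no verdict was shown.

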